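# Undo the thumbscrews and take the cover off the tube heater

## Task

Open the tube heater for cleaning: undo both black thumbscrews on its blue cover, turning each anticlockwise until you feel its stop, then lift the cover off level (it has a handle) and stand it, right way up, in the middle of the yellow mat. Do not wrench at the cover while it is still held, do not drop it, and leave everything else on the bench where it is.

Things in the scene. Friction and masses are not known exactly. Their poses are not given: they have to be found in the camera images.
- heater: White tube heater, fixed: base 160 mm (x) by 240 mm (y), 70 mm tall, and a neck 104 x 194 mm, 24 mm higher, which carries the cover. Origin: centre of its underside; z up. While a screw is tight, its lug under the cover catches below a ledge in the neck and the cover rises only 2 mm; with both loose it comes off straight up.
- cover: Blue loose cover, 120 mm (x) by 210 mm (y), 28 mm tall, 0.35 to 0.55 kg: 6 mm plate with a 22 mm deep skirt, over the neck with 3 mm play all round. Origin: centre of the skirt's lower rim, 72 mm above the bench at the start; top face 28 mm above the origin; z up. The screws stay in it, their lugs within the skirt: it stands flat on its skirt. Lift 25 mm before moving sideways.
- cover_handle (a point): Middle of the cover's aluminium handle, a bar 64 mm long (cover's x), 14 mm wide (cover's y), 14 mm high, on two posts 26 mm either side of the middle. The point is 70 mm above the cover's origin, 42 mm above its top face, 8 mm below the bar's top, over the centre of mass; axes as the cover's.
- screw_a_head (a point): Grip point of one thumbscrew: on its upright axis, 25 mm above the cover's top face, 76 mm from the cover's centre to its +y. Six-sided black knob, 32 mm across its flats, 37 over corners, 4 to 34 mm above the top face, free for 65 mm around. The point belongs to the cover: it does not show the turn. Loosens anticlockwise seen from above; 2.1 to 2.8 rad (unknown) to a hard stop.
- screw_b_head (a point): The same for the other thumbscrew, to the cover's -y, with its own unknown turn of 2.1 to 2.8 rad, also anticlockwise. Both turn at about 0.12 N m, stay where left, do not rise, and turn up to 0.5 rad either way to bring two flats to the pads when gripped. Free only within about 0.4 rad of the stop, where the resistance climbs sharply past 0.35 N m; grip with 20 to 40 N.
- mat: Yellow rigid mat, 200 mm (its x) by 280 mm (its y), 4 mm thick, fixed to the bench. Origin: centre of its underside; z up.
- jar_big: Bystander, loose, to be left alone: large frosted jar with blue lid, 142 mm across, 180 mm tall. Origin: centre of its underside; z up.
- jar_small: Bystander, loose, to be left alone: smaller frosted jar with blue lid, 114 mm across, 150 mm tall. Origin: centre of its underside; z up.
- bottle: Bystander, loose, to be left alone: white bottle, 68 mm across, 170 mm tall. Origin: centre of its underside; z up.
- tube_rack: Bystander, loose, to be left alone: pink tube rack, 70 x 170 x 45 mm. Origin: centre of its underside; z up.
- tip_box: Bystander, loose, to be left alone: pink and frosted box of pipette tips, 85 x 120 mm, 86 mm tall with the tips. Origin: centre of its underside; z up.
- tape_roll: Bystander, loose, to be left alone: yellow roll of tape lying flat, 100 mm across, 25 mm tall. Origin: centre of its underside; z up.
There are look-alikes about, which are no part of the job. Of the things that look like the cover, the middle-sized one is meant.

How it is judged:
By the outcome, as a careful person would: the job done as asked, in the order asked, and still so for the second after the job is handed in, with the robot touching nothing.
It also fails if it takes over 70 s, if anything falls off the work surface, if the arm or the gripper's body presses on something with over 40 N, if the wrist force passes 120 N, or if a joint passes its speed limit or range.

## Robot

A 6-joint arm with a two-finger parallel gripper is mounted at the origin on the work surface. World frame = base frame: x ahead of the robot, y to its left, z up, the work surface at z = 0. Lengths are in mm, angles in rad, forces in N, time in s.
With the tool pointing down it reaches from about 300 to 775 mm from the base axis. Payload 14.6 kg.
Tool frame: the origin (TCP) lies midway between the tips of the shut fingers; the grasp point (between the pads) lies 19 mm behind it (manip.hold_point_z is the distance from the TCP to the grasp point, in mm); z points along the fingers, y is the direction in which the jaws open and shut (so a half turn about z gives the same grasp; the last joint's range is limited). The gripper opens to 94 mm and grips with 3 to 60 N. Pads are 16 mm wide; open, the fingers measure 119 mm over their backs; the gripper's body (75 mm by 177 mm) begins 78 mm behind the grasp point.
Start: joints at [-1.316, 0.3, 1.521, -0, 1.321, -0.067], TCP at [173.944, -521.759, 205.446] pointing down, gripper open.
Joint ranges: [-3.03, 3.03], [-0.79, 2.21], [0.23, 2.52], [-1.04, 4.18], [0, 3.07], [-2.55, 2.55]. Speed limits (rad/s): [2.22, 2.22, 2.57, 3.14, 3.14, 3.14].

## Interface

Orientations are given as [roll, pitch, yaw] about the fixed x, y, z axes, in that order (R = Rz(yaw) Ry(pitch) Rx(roll)).
In Python, from cell import manip gives the robot as it stands.
- The arm moves only by the shell command python3 -m crank 'ROWS' [OPENING] [FORCE]. ROWS is JSON, a list of rows, each an object with "offset": the shift along the world's x, y, z in m, a list of three; "spin": the turn about the world's z in degrees. In form: [{"offset": [dx, dy, dz], "spin": spin}, ...]. A call has exactly 8 rows; each row is the pose to reach, as a shift and turn from the pose measured when the call began; what a row does not reach only later rows make up. A row lasts 1/12 s, in which the tool goes at most 41.7 mm and 7.16 degrees, less where a joint would pass 70% of its speed; a pose out of reach is approached as far as the arm can. A call with a gripper value outside its range is refused whole. OPENING is the opening, from 0 (shut) to 1 (fully open), set as the call begins (- or left out, the last holds). The fingers move at their own pace and stop on an object; FORCE is the grip in N (left out, the last holds). Time passes only in rows, so rows that repeat a pose let the fingers close, or fill a call up. It gives the time, the measured TCP pose, the force and the opening at its end, in the units of the state.
- manip.read_state(): the state, without advancing time (a new reading comes with each control period).
- manip.camera(name): name is "side" or "top" or "wrist"; returns a dict with "pixels" (384x512x3 uint8, red, green, blue), "fx", "fy", "cx", "cy" (pixels), "extrinsics" (4x4, takes a point from world to camera coordinates); the wrist camera has in their place "hand_eye" (4x4, takes a point from camera to tool coordinates, whose origin is the TCP and whose axes are the flange's). Camera axes: x right, y down, z forward; pixel columns grow to the right and rows downward; lengths in mm; the calibration is good to about 2 mm. The wrist camera is an equidistant fisheye: a pixel r from the principal point sees the ray r / f radians off the axis. A picture is of the moment at which its call begins: read the wrist's pose just before it. There is no depth.
- manip.sign_off(): hands the job in, once; it reports no verdict.
Trained networks look in a picture, given as the dict that the camera call returned (one of the last four; its "shot" number tells which), for a name from the list of things; names that differ only in an ending like _2 or _b are one class to them, and where a whole thing is asked for, a point or a joint stands for the part that bears it (a point fixed in the world has none). Each returns a list of dicts, best first, with "conf" (0 to 1); they miss things now and then, are a little off and sometimes report something else, mostly with a low value. They report only what shows in the picture. A call takes as long as a camera call. They do not tell look-alikes from the thing itself.
- manip.search_frame(picture, name): "location" ([x, y, z] in mm, in world coordinates, good to about 4 mm: the middle of the surface that is visible of it).
- manip.masks_of(picture, name): "mask" (384x512 bool, what is visible of it).
The state is a dict: "clock": time; "joints": joint angles; "qd": joint speeds; "effort": joint torques, N m; "eef_pos": TCP position; "eef_rot": TCP orientation; "wrist_force": force on the tool from outside, world axes, zero at the start; "moment": the same for the moment, N m; "finger_gap": finger opening in mm.
Only numpy, scipy, OpenCV 4.12 (cv2) and the standard library are available. Lean on these libraries where they do the work, as an engineer would, in place of code of your own. Each camera call takes 0.05 s, during which the arm holds its last target. There are 200 camera calls.

## Working session

There is one attempt and no reset: what is moved stays moved. The work goes in short steps, Python scripts to look and compute and a shell command to move; the robot and the scene stay as the last step left them, time stands still between calls to the robot, and variables do not carry over. Pictures are saved under pics/ and viewed, about 8 in all and at most 12, crops included, and the job is handed in when it is done.

```bash
mkdir -p pics; ls; python3 - <<'E'
from cell import manip
import cv2,numpy as np
s=manip.read_state(); print(s['clock'],s['eef_pos'],s['eef_rot'],s['finger_gap'],manip.hold_point_z)
for n in ['top','side']:
    p=manip.camera(n); cv2.imwrite(f'pics/{n}0.png',p['pixels'][:,:,::-1])
    for k in ['cover','cover_handle','screw_a_head','heater','mat']:
        try:
            for d in manip.search_frame(p,k): print(n,k,np.round(d['location']),round(d['conf'],2))
        except Exception as e: print(k,e)
E
```

```text
pics
0.0 [ 173.86299551 -521.50148845  204.88752186] [-3.14040438e+00 -6.29716399e-05  3.21770340e-01] 94.03514945348769 18.8
top cover [ 244. -291.   20.] 0.95
top cover [255. 228.  36.] 0.83
top cover [ 758. -154.   71.] 0.49
top cover_handle [ 499. -208.  105.] 0.9
top cover_handle [ 240. -300.   24.] 0.87
top cover_handle [252. 227.  38.] 0.68
top screw_a_head [258. 225.  37.] 0.96
top screw_a_head [ 502. -206.   97.] 0.72
top screw_a_head [ 245. -293.   18.] 0.59
top heater [ 470. -188.   66.] 0.71
top mat [563. 218.   5.] 0.8
side cover [ 248. -287.   21.] 0.79
side cover [259. 261.  36.] 0.75
side cover [ 497. -186.   99.] 0.66
side cover_handle [ 246. -284.   18.] 0.77
side cover_handle [257. 255.  34.] 0.74
side cover_handle [ 497. -187.   98.] 0.56
side screw_a_head [ 499. -188.  100.] 0.75
side screw_a_head [260. 256.  37.] 0.71
side screw_a_head [ 242. -290.   17.] 0.64
side heater [ 485. -102.   55.] 0.77
side heater [ 334. -427.  114.] 0.64
side mat [554. 233.   2.] 0.98
```

View pics/top0.png

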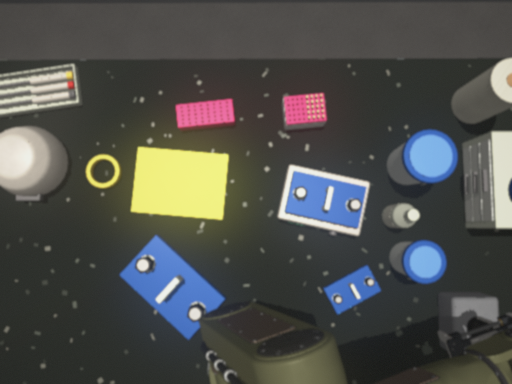

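View pics/side0.png

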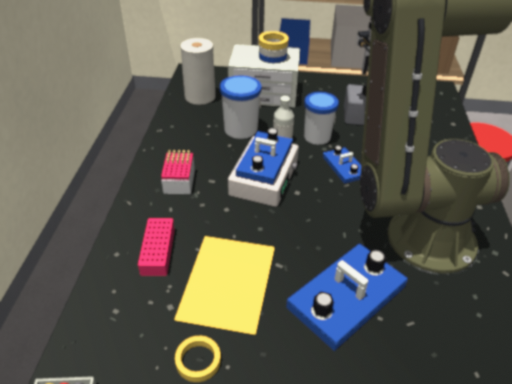

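The middle-sized cover is the one on the white heater: centre at about (325,201) in the top picture, knobs at (301,192) and (355,205). The large one at (170,287) and the small one at (352,290) are look-alikes. The mat is at (180,183).

```bash
cat > h.py <<'E'
from cell import manip
import cv2,numpy as np
def backproj(p,px,z):
    E=np.array(p['extrinsics']);R=E[:3,:3];C=-R.T@E[:3,3]
    px=np.atleast_2d(px).astype(float)
    d=np.c_[(px[:,0]-p['cx'])/p['fx'],(px[:,1]-p['cy'])/p['fy'],np.ones(len(px))]@R
    return C+d*((z-C[2])/d[:,2])[:,None]
def rect(p,mask,z,near):
    cs,_=cv2.findContours(mask.astype('uint8'),cv2.RETR_EXTERNAL,cv2.CHAIN_APPROX_NONE)
    c=min((c for c in cs if cv2.contourArea(c)>300),key=lambda c:np.linalg.norm(c[:,0].mean(0)-near))
    w=backproj(p,c[:,0],z)[:,:2].astype(np.float32)
    return cv2.minAreaRect(w)
E
python3 - <<'E'
from h import *
p=manip.camera('top');im=p['pixels'];hsv=cv2.cvtColor(im,cv2.COLOR_RGB2HSV)
E=np.array(p['extrinsics']);print('cam',-E[:3,:3].T@E[:3,3])
blue=cv2.inRange(hsv,(100,110,60),(130,255,255));yel=cv2.inRange(hsv,(22,100,100),(35,255,255))
print('cover',rect(p,blue,100,(325,201)));print('mat',rect(p,yel,4,(180,183)))
for n,px,z in [('knobL',(301,191),134),('knobR',(355,204),134),('handle',(328,198),150),('jarbig',(430,155),180),('jarsm',(425,262),150),('bottle',(410,215),170)]: print(n,backproj(p,px,z)[0].round())
E
```

```text
cam [ 429.12957419   -9.86955493 1270.16217742]
cover ((502.00732421875, -210.5227508544922), (204.59226989746094, 115.74665069580078), 77.27649688720703)
mat ((559.9852905273438, 216.23619079589844), (288.60662841796875, 209.49078369140625), 84.97734832763672)
knobL [ 523. -139.  134.]
knobR [ 487. -286.  134.]
handle [ 502. -210.  150.]
jarbig [ 614. -475.  180.]
jarsm [ 332. -465.  150.]
bottle [ 456. -421.  170.]
```

```bash
python3 -m crank '[{"offset":[0.02,0.02,0.03],"spin":0},{"offset":[0.045,0.05,0.04],"spin":0},{"offset":[0.07,0.08,0.045],"spin":0},{"offset":[0.095,0.11,0.045],"spin":0},{"offset":[0.12,0.14,0.045],"spin":0},{"offset":[0.145,0.165,0.045],"spin":0},{"offset":[0.17,0.19,0.045],"spin":0},{"offset":[0.19,0.21,0.045],"spin":0}]' 0.62 30
python3 -m crank '[{"offset":[0.02,0.025,0],"spin":0},{"offset":[0.045,0.05,0],"spin":0},{"offset":[0.07,0.08,0],"spin":0},{"offset":[0.095,0.105,0],"spin":0},{"offset":[0.12,0.135,0],"spin":0},{"offset":[0.14,0.16,0],"spin":0},{"offset":[0.155,0.174,0],"spin":0},{"offset":[0.155,0.174,0],"spin":0}]'
python3 - <<'E'
from h import *
s=manip.read_state();print(s['eef_pos'],s['eef_rot'],s['joints'])
p=manip.camera('wrist');cv2.imwrite('pics/w1.png',p['pixels'][:,:,::-1])
print(p['fx'],p['cx'],p['cy'],np.round(p['hand_eye'],3))
for k in ['screw_a_head','cover_handle']:
    for d in manip.search_frame(p,k): print(k,np.round(d['location']),round(d['conf'],2))
t=manip.camera('top')
for k in ['screw_a_head','cover_handle']:
    for d in manip.search_frame(t,k): print(k,np.round(d['location']),round(d['conf'],2))
E
```

```text
clock: 1.32
eef_pos: [365.3, -309.9, 250.7]
eef_rot: [3.141, -0.0, 0.323]
wrist_force: [-0.1, -0.7, -0.3]
finger_gap: 57.9
clock: 1.98
eef_pos: [522.1, -133.1, 250.4]
eef_rot: [-3.142, -0.001, 0.326]
wrist_force: [-1.0, 0.2, 0.9]
finger_gap: 57.9
[ 522.06478151 -133.13895875  250.39615701] [-3.14151943e+00 -5.38565123e-04  3.25886304e-01] [-3.17877935e-01  2.43321108e-01  1.48793659e+00  3.86811405e-04
  1.40994815e+00  9.26970192e-01]
297.3186396354542 251.18616081152743 191.5893331822892 [[-0.0000e+00 -9.6200e-01 -2.7400e-01  8.0036e+01]
 [ 1.0000e+00 -0.0000e+00  1.0000e-03  4.5100e-01]
 [-1.0000e-03 -2.7400e-01  9.6200e-01 -1.7881e+02]
 [ 0.0000e+00  0.0000e+00  0.0000e+00  1.0000e+00]]
screw_a_head [298. 214.  37.] 0.83
screw_a_head [ 235. -292.   20.] 0.74
screw_a_head [ 513. -192.   99.] 0.63
cover_handle [ 241. -293.   22.] 0.94
cover_handle [294. 217.  33.] 0.8
cover_handle [ 475. -406.   61.] 0.72
cover_handle [ 517. -188.   99.] 0.58
screw_a_head [ 243. -294.   19.] 0.86
screw_a_head [ 484. -271.  101.] 0.68
screw_a_head [260. 225.  34.] 0.63
cover_handle [254. 225.  39.] 0.95
cover_handle [560. 218.   5.] 0.74
cover_handle [ 481. -276.  104.] 0.57
cover_handle [ 459. -310.   65.] 0.48
```

View pics/w1.png

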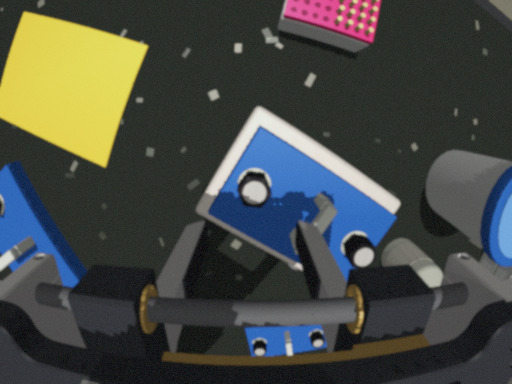

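The wrist view shows knob a's top at about (255,189), just ahead of the fingers, knob b's at about (358,254) and the handle between them.

```bash
cat >> h.py <<'E'
from scipy.spatial.transform import Rotation as Ro
def wrist_bp(p,s,px,z):
    u=(px[0]-p['cx'])/p['fx'];v=(px[1]-p['cy'])/p['fy'];t=np.hypot(u,v)
    d=np.array([np.sin(t)*u/t,np.sin(t)*v/t,np.cos(t)])
    H=np.array(p['hand_eye']);R=Ro.from_euler('xyz',s['eef_rot']).as_matrix()
    o=R@H[:3,3]+s['eef_pos'];w=R@H[:3,:3]@d
    return o+w*(z-o[2])/w[2]
E
python3 - <<'E'
from h import *
s=manip.read_state();p=manip.camera('wrist')
im=p['pixels'];v=im.max(2)
cv2.imwrite('pics/w1c.png',cv2.resize(im[150:280,190:400,::-1],None,fx=3.8,fy=3.8,interpolation=cv2.INTER_CUBIC))
for n,px in [('a',(255,189)),('b',(358,254))]: print(n,wrist_bp(p,s,px,134).round(1))
cs=[(264,107),(400,203)]
for c in cs: print('heater corner',wrist_bp(p,s,c,70).round(1))
E
```

```text
a [ 519.8 -141.6  134. ]
b [ 483.1 -281.7  134. ]
heater corner [ 603.1 -125.9   70. ]
heater corner [ 548.3 -346.5   70. ]
```

View pics/w1c.png

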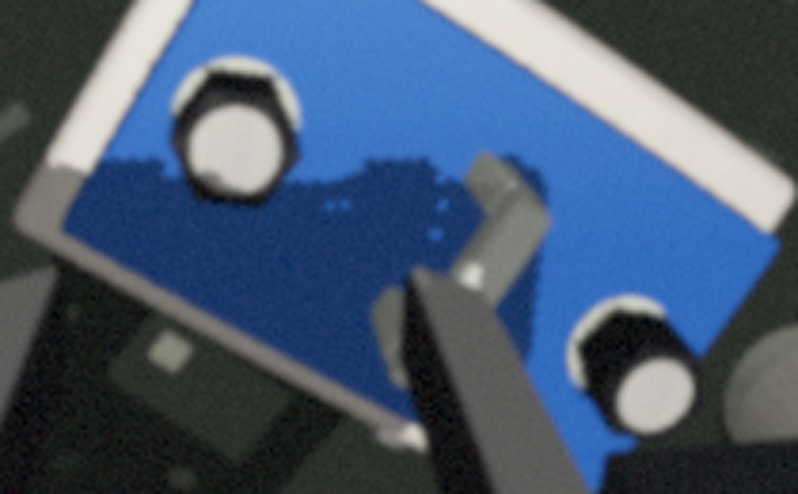

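```bash
python3 -m crank '[{"offset":[-0.002,-0.0055,-0.02],"spin":-7},{"offset":[-0.002,-0.0055,-0.04],"spin":-14},{"offset":[-0.002,-0.0055,-0.06],"spin":-21},{"offset":[-0.002,-0.0055,-0.08],"spin":-28},{"offset":[-0.002,-0.0055,-0.1],"spin":-30},{"offset":[-0.002,-0.0055,-0.1],"spin":-30},{"offset":[-0.002,-0.0055,-0.1],"spin":-30},{"offset":[-0.002,-0.0055,-0.1],"spin":-30}]'
python3 - <<'E'
from h import *
s=manip.read_state();print(s['eef_pos'],s['eef_rot'])
p=manip.camera('wrist');cv2.imwrite('pics/w2.png',p['pixels'][:,:,::-1])
# where knob-a cap centre should appear if at TCP xy
H=np.array(p['hand_eye']);q=np.linalg.inv(H)@[0,0,s['eef_pos'][2]-134,1]
r=np.hypot(q[0],q[1]);t=np.arctan2(r,q[2]);print('expect',p['cx']+p['fx']*t*q[0]/r,p['cy']+p['fx']*t*q[1]/r)
E
```

```text
clock: 3.0
eef_pos: [518.2, -142.6, 152.4]
eef_rot: [3.141, -0.002, -0.201]
wrist_force: [-0.5, 0.0, 1.2]
finger_gap: 58.5
[ 518.20787665 -142.61774403  152.3565159 ] [ 3.14071688e+00 -2.27305897e-03 -2.01114883e-01]
expect 250.51339890112274 223.98386285670898
```

View pics/w2.png

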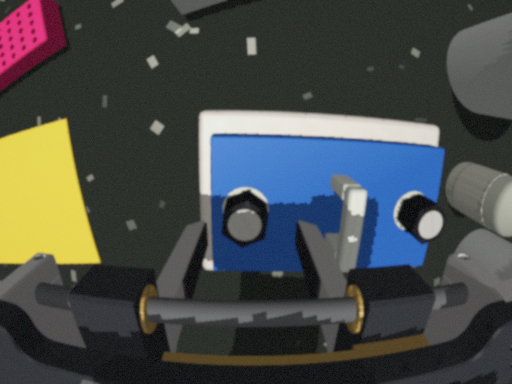

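The knob cap sits at (246,216), flats facing the jaws; expected (250,224) if centred, so ~4 mm further in x. The pads straddle it; descend and grip.

```bash
python3 -m crank '[{"offset":[0.004,0.001,-0.01],"spin":0},{"offset":[0.004,0.001,-0.02],"spin":0},{"offset":[0.004,0.001,-0.03],"spin":0},{"offset":[0.004,0.001,-0.04],"spin":0},{"offset":[0.004,0.001,-0.046],"spin":0},{"offset":[0.004,0.001,-0.046],"spin":0},{"offset":[0.004,0.001,-0.046],"spin":0},{"offset":[0.004,0.001,-0.046],"spin":0}]'
python3 -m crank '[{"offset":[0,0,0],"spin":0},{"offset":[0,0,0],"spin":0},{"offset":[0,0,0],"spin":0},{"offset":[0,0,0],"spin":0},{"offset":[0,0,0],"spin":0},{"offset":[0,0,0],"spin":0},{"offset":[0,0,0],"spin":0},{"offset":[0,0,0],"spin":0}]' 0 30
python3 -c "
from cell import manip
s=manip.read_state();print(s['moment'],s['joints'])"
```

```text
clock: 3.72
eef_pos: [522.5, -141.6, 106.8]
eef_rot: [3.141, -0.003, -0.201]
wrist_force: [0.8, -0.0, -0.2]
finger_gap: 58.1
clock: 4.38
eef_pos: [522.8, -140.8, 107.1]
eef_rot: [-3.141, -0.004, -0.201]
wrist_force: [1.1, 6.4, 2.9]
finger_gap: 32.7
[ 1.31521765 -0.226987   -0.15441007] [-3.31157631e-01  3.80621894e-01  1.65528108e+00  9.22019500e-04
  1.10202443e+00  1.44040458e+00]
```

```bash
python3 -m crank '[{"offset":[0,0,0],"spin":7},{"offset":[0,0,0],"spin":14},{"offset":[0,0,0],"spin":21},{"offset":[0,0,0],"spin":28},{"offset":[0,0,0],"spin":35},{"offset":[0,0,0],"spin":42},{"offset":[0,0,0],"spin":49},{"offset":[0,0,0],"spin":56}]'
python3 -c "
from cell import manip
s=manip.read_state();print(s['moment'])"
python3 -m crank '[{"offset":[0,0,0],"spin":7},{"offset":[0,0,0],"spin":14},{"offset":[0,0,0],"spin":21},{"offset":[0,0,0],"spin":28},{"offset":[0,0,0],"spin":35},{"offset":[0,0,0],"spin":40},{"offset":[0,0,0],"spin":45},{"offset":[0,0,0],"spin":45}]'
python3 -c "
from cell import manip
s=manip.read_state();print(s['moment'])"
```

```text
clock: 5.05
eef_pos: [523.3, -137.5, 107.2]
eef_rot: [-3.138, -0.008, 0.783]
wrist_force: [3.8, 27.3, 2.5]
finger_gap: 32.5
[ 4.96215617 -0.86238363 -0.18980487]
clock: 5.72
eef_pos: [521.1, -135.4, 107.0]
eef_rot: [-3.132, -0.012, 1.574]
wrist_force: [-17.9, 14.4, 13.0]
finger_gap: 33.0
[ 2.61084446  3.25455001 -0.17665057]
```

```bash
python3 -m crank '[{"offset":[-0.0015,0.0015,0],"spin":2},{"offset":[-0.002,0.0015,0],"spin":4},{"offset":[-0.002,0.0015,0],"spin":6},{"offset":[-0.002,0.0015,0],"spin":8},{"offset":[-0.002,0.0015,0],"spin":10},{"offset":[-0.002,0.0015,0],"spin":12},{"offset":[-0.002,0.0015,0],"spin":14},{"offset":[-0.002,0.0015,0],"spin":16}]'
python3 -c "
from cell import manip
s=manip.read_state();print(s['moment'])"
```

```text
clock: 6.38
eef_pos: [518.7, -133.8, 107.2]
eef_rot: [-3.131, -0.013, 1.855]
wrist_force: [-5.5, 1.7, 3.4]
finger_gap: 32.5
[ 0.2577206   0.56418611 -0.13179202]
```

```bash
python3 -m crank '[{"offset":[0,0,0],"spin":2},{"offset":[0,0,0],"spin":4},{"offset":[0,0,0],"spin":6},{"offset":[0,0,0],"spin":8},{"offset":[0,0,0],"spin":10},{"offset":[0,0,0],"spin":12},{"offset":[0,0,0],"spin":12},{"offset":[0,0,0],"spin":12}]'
python3 -c "
from cell import manip
s=manip.read_state();print(s['moment'])"
```

```text
clock: 7.05
eef_pos: [518.6, -133.8, 107.2]
eef_rot: [-3.131, -0.013, 2.063]
wrist_force: [-2.5, 0.7, 1.4]
finger_gap: 32.5
[ 0.04551651  0.08805398 -0.02500731]
```

```bash
for i in 1; do python3 -m crank '[{"offset":[0,0,0],"spin":1},{"offset":[0,0,0],"spin":2},{"offset":[0,0,0],"spin":3},{"offset":[0,0,0],"spin":4},{"offset":[0,0,0],"spin":5},{"offset":[0,0,0],"spin":6},{"offset":[0,0,0],"spin":7},{"offset":[0,0,0],"spin":8}]'
python3 -c "
from cell import manip
s=manip.read_state();print(s['moment'])"; done
python3 -m crank '[{"offset":[0,0,0],"spin":1},{"offset":[0,0,0],"spin":2},{"offset":[0,0,0],"spin":3},{"offset":[0,0,0],"spin":4},{"offset":[0,0,0],"spin":5},{"offset":[0,0,0],"spin":6},{"offset":[0,0,0],"spin":7},{"offset":[0,0,0],"spin":8}]'
python3 -c "
from cell import manip
s=manip.read_state();print(s['moment'])"
```

```text
clock: 7.72
eef_pos: [518.5, -133.9, 107.3]
eef_rot: [-3.13, -0.013, 2.205]
wrist_force: [-5.0, -2.1, 1.8]
finger_gap: 32.3
[-0.27810065  0.52232739 -0.11375623]
clock: 8.38
eef_pos: [518.1, -133.7, 107.2]
eef_rot: [-3.13, -0.014, 2.345]
wrist_force: [-10.7, 2.6, 3.2]
finger_gap: 32.8
[ 0.53050632  1.7792099  -0.82710462]
```

Stop felt on screw a (moment rose from 0.12 to 0.83 N m at ~2.5 rad). Release, rise, go over to b while unwinding.

```bash
python3 -m crank '[{"offset":[0,0,0],"spin":0},{"offset":[0,0,0],"spin":0},{"offset":[0,0,0],"spin":0},{"offset":[0,0,0],"spin":0},{"offset":[0,0,0.015],"spin":0},{"offset":[0,0,0.03],"spin":0},{"offset":[0,0,0.05],"spin":0},{"offset":[0,0,0.07],"spin":0}]' 0.62 30
python3 -m crank '[{"offset":[-0.004,-0.018,0],"spin":-7},{"offset":[-0.008,-0.036,0],"spin":-14},{"offset":[-0.013,-0.055,0],"spin":-21},{"offset":[-0.017,-0.074,0],"spin":-28},{"offset":[-0.021,-0.092,0],"spin":-35},{"offset":[-0.025,-0.11,0],"spin":-42},{"offset":[-0.029,-0.13,0],"spin":-49},{"offset":[-0.0335,-0.148,0],"spin":-56}]'
python3 -m crank '[{"offset":[0,0,0],"spin":-7},{"offset":[0,0,0],"spin":-14},{"offset":[0,0,0],"spin":-21},{"offset":[0,0,0],"spin":-28},{"offset":[0,0,0],"spin":-35},{"offset":[0,0,0],"spin":-42},{"offset":[0,0,0],"spin":-49},{"offset":[0,0,0],"spin":-56}]'
python3 -m crank '[{"offset":[0,0,0],"spin":-7},{"offset":[0,0,0],"spin":-14},{"offset":[0,0,0],"spin":-21},{"offset":[0,0,0],"spin":-28},{"offset":[0,0,0],"spin":-34},{"offset":[0,0,0],"spin":-34},{"offset":[0,0,0],"spin":-34},{"offset":[0,0,0],"spin":-34}]'
python3 - <<'E'
from h import *
s=manip.read_state();print(s['eef_pos'],s['eef_rot'],s['joints'])
p=manip.camera('wrist');cv2.imwrite('pics/w3.png',cv2.resize(p['pixels'][130:330,130:400,::-1],None,fx=2.9,fy=2.9,interpolation=cv2.INTER_CUBIC))
H=np.array(p['hand_eye']);q=np.linalg.inv(H)@[0,0,s['eef_pos'][2]-134,1]
r=np.hypot(q[0],q[1]);t=np.arctan2(r,q[2]);print('expect crop',(p['cx']+p['fx']*t*q[0]/r-130)*2.9,(p['cy']+p['fx']*t*q[1]/r-130)*2.9)
E
```

```text
clock: 9.05
eef_pos: [518.0, -133.6, 177.8]
eef_rot: [-3.13, -0.014, 2.345]
wrist_force: [0.6, -0.1, 1.0]
finger_gap: 58.4
clock: 9.72
eef_pos: [484.4, -282.7, 177.8]
eef_rot: [-3.13, -0.014, 1.362]
wrist_force: [-0.2, 0.3, 0.3]
finger_gap: 58.3
clock: 10.38
eef_pos: [484.6, -282.7, 177.9]
eef_rot: [-3.131, -0.015, 0.379]
wrist_force: [-0.1, -0.3, -0.9]
finger_gap: 58.0
clock: 11.05
eef_pos: [484.7, -282.7, 177.8]
eef_rot: [-3.131, -0.015, -0.211]
wrist_force: [-1.1, 0.1, -0.7]
finger_gap: 58.5
[ 484.70187139 -282.65846177  177.84613407] [-3.13073271 -0.0146894  -0.21081085] [-0.60077615  0.34157937  1.53195803  0.0164225   1.2586365   1.17578117]
expect crop 349.62554347147574 237.53114279130023
```

View pics/w3.png

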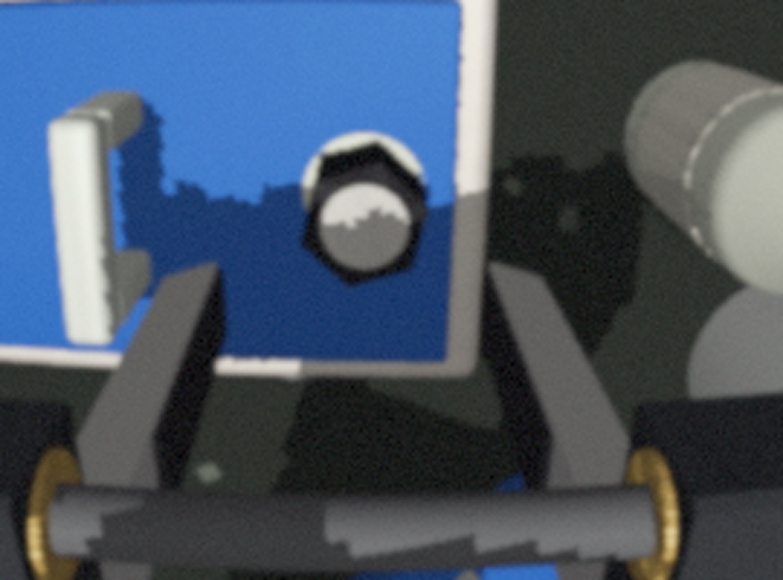

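Knob b's cap is at crop (365,226), flats facing the jaws, and the pads straddle it. The wrist camera's offset resembles the bias I saw at knob a, so I trust the geometry and descend.

```bash
python3 -m crank '[{"offset":[0,0,-0.015],"spin":0},{"offset":[0,0,-0.03],"spin":0},{"offset":[0,0,-0.045],"spin":0},{"offset":[0,0,-0.058],"spin":0},{"offset":[0,0,-0.066],"spin":0},{"offset":[0,0,-0.071],"spin":0},{"offset":[0,0,-0.071],"spin":0},{"offset":[0,0,-0.071],"spin":0}]'
python3 -m crank '[{"offset":[0,0,0],"spin":0},{"offset":[0,0,0],"spin":0},{"offset":[0,0,0],"spin":0},{"offset":[0,0,0],"spin":0},{"offset":[0,0,0],"spin":0},{"offset":[0,0,0],"spin":0},{"offset":[0,0,0],"spin":0},{"offset":[0,0,0],"spin":0}]' 0 30
python3 -c "
from cell import manip
s=manip.read_state();print(s['moment'],s['joints'])"
```

```text
clock: 11.77
eef_pos: [484.9, -282.8, 107.3]
eef_rot: [-3.131, -0.015, -0.211]
wrist_force: [-0.2, -1.3, 0.1]
finger_gap: 58.3
clock: 12.43
eef_pos: [485.0, -283.6, 107.8]
eef_rot: [-3.132, -0.016, -0.211]
wrist_force: [-0.9, -5.1, 0.9]
finger_gap: 34.1
[-0.96043595  0.15056989 -0.13029594] [-0.60146982  0.41655782  1.60228273  0.01645161  1.11132214  1.17329503]
```

```bash
python3 -m crank '[{"offset":[0,-0.0005,0],"spin":5},{"offset":[0,-0.001,0],"spin":10},{"offset":[0,-0.001,0],"spin":15},{"offset":[0,-0.001,0],"spin":20},{"offset":[0,-0.001,0],"spin":25},{"offset":[0,-0.001,0],"spin":30},{"offset":[0,-0.001,0],"spin":35},{"offset":[0,-0.001,0],"spin":40}]'
python3 -c "
from cell import manip
s=manip.read_state();print(s['moment'])"
```

```text
clock: 13.1
eef_pos: [484.9, -285.7, 108.0]
eef_rot: [-3.134, -0.016, 0.491]
wrist_force: [0.1, -8.7, -0.9]
finger_gap: 34.1
[-1.73972694  0.19105664 -0.17279328]
```

```bash
python3 -m crank '[{"offset":[0,-0.001,0],"spin":6},{"offset":[0,-0.001,0],"spin":12},{"offset":[0,-0.001,0],"spin":18},{"offset":[0,-0.001,0],"spin":24},{"offset":[0,-0.001,0],"spin":30},{"offset":[0,-0.001,0],"spin":36},{"offset":[0,-0.001,0],"spin":42},{"offset":[0,-0.001,0],"spin":48}]'
python3 -c "
from cell import manip
s=manip.read_state();print(s['moment'])"
```

```text
clock: 13.77
eef_pos: [484.9, -287.2, 108.1]
eef_rot: [-3.135, -0.015, 1.333]
wrist_force: [0.0, -4.5, -1.9]
finger_gap: 33.9
[-0.98857376 -0.08344305 -0.11928716]
```

```bash
python3 -m crank '[{"offset":[0,-0.0005,0],"spin":3},{"offset":[0,-0.0005,0],"spin":6},{"offset":[0,-0.0005,0],"spin":9},{"offset":[0,-0.0005,0],"spin":12},{"offset":[0,-0.0005,0],"spin":15},{"offset":[0,-0.0005,0],"spin":18},{"offset":[0,-0.0005,0],"spin":21},{"offset":[0,-0.0005,0],"spin":24}]'
python3 -c "
from cell import manip
s=manip.read_state();print(s['moment'])"
python3 -m crank '[{"offset":[0,0,0],"spin":1},{"offset":[0,0,0],"spin":2},{"offset":[0,0,0],"spin":3},{"offset":[0,0,0],"spin":4},{"offset":[0,0,0],"spin":5},{"offset":[0,0,0],"spin":6},{"offset":[0,0,0],"spin":7},{"offset":[0,0,0],"spin":8}]'
python3 -c "
from cell import manip
s=manip.read_state();print(s['moment'])"
```

```text
clock: 14.43
eef_pos: [484.9, -287.5, 107.9]
eef_rot: [-3.135, -0.015, 1.755]
wrist_force: [0.7, -0.6, -3.2]
finger_gap: 33.7
[-0.07981948 -0.2333258  -0.15183655]
clock: 15.1
eef_pos: [484.9, -287.5, 107.8]
eef_rot: [-3.135, -0.015, 1.896]
wrist_force: [1.6, 0.1, -2.5]
finger_gap: 34.0
[-0.01677618 -0.37619748 -0.12624904]
```

Turned 2.1 rad so far without the stop; carry on slowly.

```bash
python3 -m crank '[{"offset":[0,0,0],"spin":1},{"offset":[0,0,0],"spin":2},{"offset":[0,0,0],"spin":3},{"offset":[0,0,0],"spin":4},{"offset":[0,0,0],"spin":5},{"offset":[0,0,0],"spin":6},{"offset":[0,0,0],"spin":7},{"offset":[0,0,0],"spin":8}]'
python3 -c "
from cell import manip
s=manip.read_state();print(s['moment'])"
```

```text
clock: 15.77
eef_pos: [484.9, -287.5, 107.8]
eef_rot: [-3.135, -0.015, 2.037]
wrist_force: [0.6, 1.1, -2.3]
finger_gap: 33.9
[-0.00750832 -0.38366098 -0.14141956]
```

```bash
python3 -m crank '[{"offset":[0,0,0],"spin":1},{"offset":[0,0,0],"spin":2},{"offset":[0,0,0],"spin":3},{"offset":[0,0,0],"spin":4},{"offset":[0,0,0],"spin":5},{"offset":[0,0,0],"spin":6},{"offset":[0,0,0],"spin":7},{"offset":[0,0,0],"spin":8}]'
python3 -c "
from cell import manip
s=manip.read_state();print(s['moment'])"
```

```text
clock: 16.43
eef_pos: [484.9, -287.4, 107.8]
eef_rot: [-3.135, -0.016, 2.179]
wrist_force: [1.2, 0.4, -2.1]
finger_gap: 33.9
[ 0.11098442 -0.41056592 -0.14165614]
```

```bash
python3 -m crank '[{"offset":[0,0,0],"spin":1},{"offset":[0,0,0],"spin":2},{"offset":[0,0,0],"spin":3},{"offset":[0,0,0],"spin":4},{"offset":[0,0,0],"spin":5},{"offset":[0,0,0],"spin":6},{"offset":[0,0,0],"spin":7},{"offset":[0,0,0],"spin":8}]'
python3 -c "
from cell import manip
s=manip.read_state();print(s['moment'])"
```

```text
clock: 17.1
eef_pos: [484.9, -287.5, 107.8]
eef_rot: [-3.135, -0.015, 2.32]
wrist_force: [0.6, 0.8, -2.8]
finger_gap: 34.0
[ 0.10282443 -0.45510528 -0.12296907]
```

```bash
python3 -m crank '[{"offset":[0,0,0],"spin":1},{"offset":[0,0,0],"spin":2},{"offset":[0,0,0],"spin":3},{"offset":[0,0,0],"spin":4},{"offset":[0,0,0],"spin":5},{"offset":[0,0,0],"spin":6},{"offset":[0,0,0],"spin":7},{"offset":[0,0,0],"spin":8}]'
python3 -c "
from cell import manip
s=manip.read_state();print(s['moment'],s['joints'][5])"
```

```text
clock: 17.77
eef_pos: [485.5, -287.7, 108.1]
eef_rot: [-3.135, -0.014, 2.461]
wrist_force: [5.5, -0.2, -2.5]
finger_gap: 34.1
[-0.18846695 -1.32042638 -0.84212596] -1.4850694330584508
```

Stop of b also felt (0.84 N m at ~2.67 rad). Release, rise, and move over the handle with the jaws across the bar.

```bash
python3 -m crank '[{"offset":[0,0,0],"spin":0},{"offset":[0,0,0],"spin":0},{"offset":[0,0,0],"spin":0},{"offset":[0,0,0],"spin":0},{"offset":[0,0,0.015],"spin":0},{"offset":[0,0,0.03],"spin":0},{"offset":[0,0,0.05],"spin":0},{"offset":[0,0,0.07],"spin":0}]' 0.62 40
python3 -m crank '[{"offset":[0.004,0.02,0],"spin":6},{"offset":[0.008,0.04,0],"spin":12},{"offset":[0.012,0.06,0],"spin":18},{"offset":[0.0165,0.077,0],"spin":24},{"offset":[0.0165,0.077,0],"spin":26.5},{"offset":[0.0165,0.077,0],"spin":26.5},{"offset":[0.0165,0.077,0],"spin":26.5},{"offset":[0.0165,0.077,0],"spin":26.5}]'
python3 - <<'E'
from h import *
s=manip.read_state();print(s['eef_pos'],s['eef_rot'],s['joints'])
p=manip.camera('wrist');cv2.imwrite('pics/w4.png',cv2.resize(p['pixels'][110:350,90:400,::-1],None,fx=2.5,fy=2.5,interpolation=cv2.INTER_CUBIC))
E
```

```text
clock: 18.43
eef_pos: [485.2, -287.6, 178.7]
eef_rot: [-3.135, -0.015, 2.461]
wrist_force: [0.2, -0.1, -0.1]
finger_gap: 58.3
clock: 19.1
eef_pos: [501.5, -210.9, 178.7]
eef_rot: [-3.135, -0.015, 2.921]
wrist_force: [-0.2, -0.7, -0.3]
finger_gap: 58.3
[ 501.5067467  -210.94998419  178.71667365] [-3.1350011  -0.01485054  2.92099224] [-0.46053674  0.31775718  1.5615501  -0.01038216  1.27515926 -1.8076928 ]
```

View pics/w4.png

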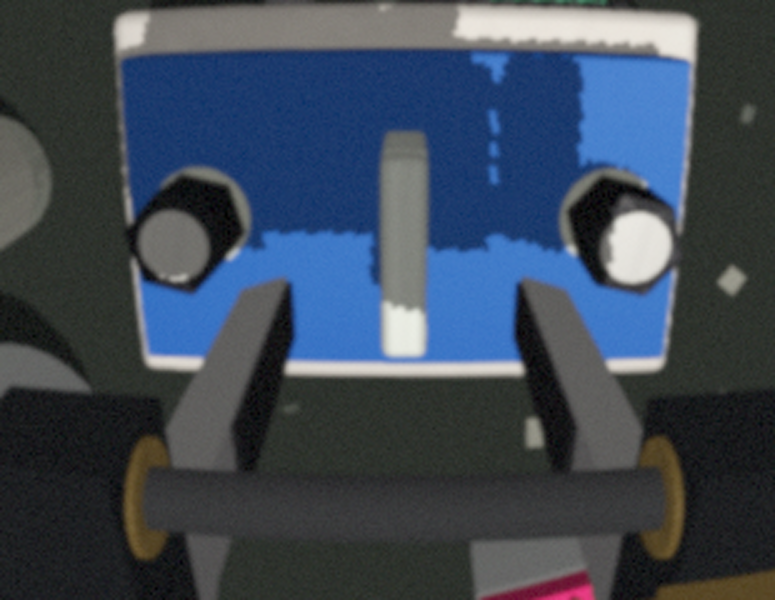

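The handle stands upright midway between the pads (crop x≈405), aligned with the jaws. Descend and grip.

```bash
python3 -m crank '[{"offset":[0,0,-0.015],"spin":0},{"offset":[0,0,-0.03],"spin":0},{"offset":[0,0,-0.043],"spin":0},{"offset":[0,0,-0.051],"spin":0},{"offset":[0,0,-0.0555],"spin":0},{"offset":[0,0,-0.0555],"spin":0},{"offset":[0,0,-0.0555],"spin":0},{"offset":[0,0,-0.0555],"spin":0}]'
python3 -m crank '[{"offset":[0,0,0],"spin":0},{"offset":[0,0,0],"spin":0},{"offset":[0,0,0],"spin":0},{"offset":[0,0,0],"spin":0},{"offset":[0,0,0],"spin":0},{"offset":[0,0,0],"spin":0},{"offset":[0,0,0],"spin":0},{"offset":[0,0,0],"spin":0}]' 0 45
python3 -c "
from cell import manip
s=manip.read_state();print(s['moment'])"
```

```text
clock: 19.82
eef_pos: [501.8, -211.2, 123.9]
eef_rot: [-3.135, -0.014, 2.921]
wrist_force: [0.6, -0.0, 0.2]
finger_gap: 58.3
clock: 20.48
eef_pos: [501.8, -211.3, 123.9]
eef_rot: [-3.135, -0.014, 2.921]
wrist_force: [-0.5, -1.3, 0.6]
finger_gap: 13.6
[ 0.08329579 -0.13196997  0.00153803]
```

Gripped (13.6 mm). Lift slowly by 4 mm first and check the force.

```bash
python3 -m crank '[{"offset":[0,0,0.0005],"spin":0},{"offset":[0,0,0.001],"spin":0},{"offset":[0,0,0.0015],"spin":0},{"offset":[0,0,0.002],"spin":0},{"offset":[0,0,0.0025],"spin":0},{"offset":[0,0,0.003],"spin":0},{"offset":[0,0,0.0035],"spin":0},{"offset":[0,0,0.004],"spin":0}]'
python3 -c "
from cell import manip
s=manip.read_state();print(s['moment'])"
```

```text
clock: 21.15
eef_pos: [501.8, -211.2, 128.0]
eef_rot: [-3.135, -0.014, 2.921]
wrist_force: [-0.7, -0.2, -4.7]
finger_gap: 13.5
[ 0.04458128 -0.27192653 -0.05214922]
```

Free: 4.7 N, just the cover's weight. Lift, then carry to the mat.

```bash
python3 -m crank '[{"offset":[0,0,0.005],"spin":0},{"offset":[0,0,0.012],"spin":0},{"offset":[0,0,0.02],"spin":0},{"offset":[0,0,0.028],"spin":0},{"offset":[0,0,0.036],"spin":0},{"offset":[0,0,0.043],"spin":0},{"offset":[0,0,0.048],"spin":0},{"offset":[0,0,0.05],"spin":0}]'
python3 -m crank '[{"offset":[0.001,0.008,0],"spin":0},{"offset":[0.004,0.027,0],"spin":0},{"offset":[0.007,0.051,0],"spin":1},{"offset":[0.011,0.08,0],"spin":2},{"offset":[0.015,0.11,0],"spin":3},{"offset":[0.019,0.14,0],"spin":4},{"offset":[0.023,0.168,0],"spin":5},{"offset":[0.026,0.19,0],"spin":5}]'
python3 -m crank '[{"offset":[0.004,0.025,0],"spin":0},{"offset":[0.008,0.055,0],"spin":0.5},{"offset":[0.012,0.085,0],"spin":1},{"offset":[0.016,0.115,0],"spin":1.5},{"offset":[0.02,0.145,0],"spin":2},{"offset":[0.024,0.17,0],"spin":2.5},{"offset":[0.027,0.19,0],"spin":2.6},{"offset":[0.028,0.2,0],"spin":2.6}]'
```

```text
clock: 21.82
eef_pos: [502.0, -211.3, 179.1]
eef_rot: [-3.134, -0.013, 2.921]
wrist_force: [0.2, -0.0, -3.3]
finger_gap: 13.6
clock: 22.48
eef_pos: [527.7, -18.8, 178.7]
eef_rot: [-3.135, -0.013, 3.01]
wrist_force: [1.5, -0.4, -4.4]
finger_gap: 13.4
clock: 23.15
eef_pos: [555.3, 183.8, 178.2]
eef_rot: [-3.135, -0.014, 3.058]
wrist_force: [0.1, -0.5, -4.6]
finger_gap: 13.1
```

```bash
python3 -m crank '[{"offset":[0.001,0.008,0],"spin":0},{"offset":[0.003,0.022,0],"spin":0},{"offset":[0.0045,0.03,-0.005],"spin":0},{"offset":[0.0045,0.032,-0.018],"spin":0},{"offset":[0.0045,0.032,-0.035],"spin":0},{"offset":[0.0045,0.032,-0.05],"spin":0},{"offset":[0.0045,0.032,-0.06],"spin":0},{"offset":[0.0045,0.032,-0.065],"spin":0}]'
python3 -m crank '[{"offset":[0,0,-0.01],"spin":0},{"offset":[0,0,-0.022],"spin":0},{"offset":[0,0,-0.032],"spin":0},{"offset":[0,0,-0.039],"spin":0},{"offset":[0,0,-0.043],"spin":0},{"offset":[0,0,-0.045],"spin":0},{"offset":[0,0,-0.045],"spin":0},{"offset":[0,0,-0.045],"spin":0}]'
python3 - <<'E'
from h import *
p=manip.camera('side');cv2.imwrite('pics/s5.png',cv2.resize(p['pixels'][200:384,120:340,::-1],None,fx=3,fy=3))
E
```

```text
clock: 23.82
eef_pos: [559.3, 215.5, 111.5]
eef_rot: [-3.134, -0.016, 3.057]
wrist_force: [-0.5, 0.5, -4.5]
finger_gap: 13.5
clock: 24.48
eef_pos: [559.5, 215.6, 66.9]
eef_rot: [-3.134, -0.016, 3.057]
wrist_force: [-0.3, 0.4, -4.5]
finger_gap: 13.6
```

View pics/s5.png

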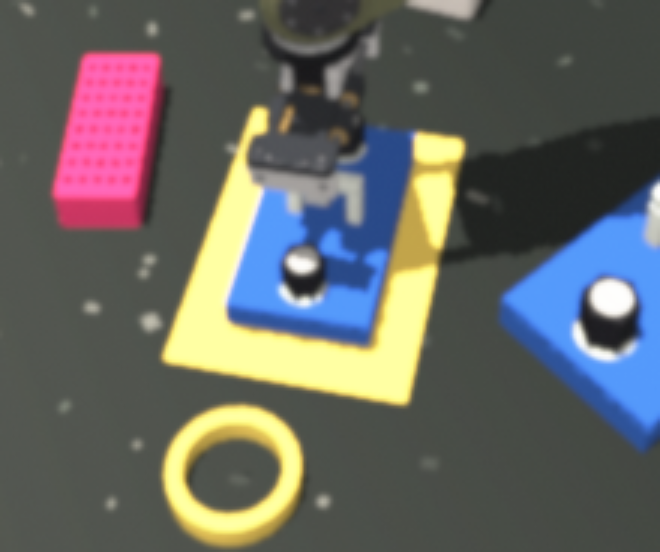

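The cover hangs level, aligned and centred over the mat, a centimetre above it. Set it down gently.

```bash
python3 -m crank '[{"offset":[0,0,-0.002],"spin":0},{"offset":[0,0,-0.004],"spin":0},{"offset":[0,0,-0.006],"spin":0},{"offset":[0,0,-0.0075],"spin":0},{"offset":[0,0,-0.0085],"spin":0},{"offset":[0,0,-0.0095],"spin":0},{"offset":[0,0,-0.010],"spin":0},{"offset":[0,0,-0.0105],"spin":0}]'
```

```text
clock: 25.2
eef_pos: [559.6, 215.6, 56.4]
eef_rot: [-3.134, -0.015, 3.057]
wrist_force: [0.2, -0.5, -4.4]
finger_gap: 13.9
```

```bash
python3 -m crank '[{"offset":[0,0,-0.0003],"spin":0},{"offset":[0,0,-0.0006],"spin":0},{"offset":[0,0,-0.0009],"spin":0},{"offset":[0,0,-0.0012],"spin":0},{"offset":[0,0,-0.0015],"spin":0},{"offset":[0,0,-0.0015],"spin":0},{"offset":[0,0,-0.0015],"spin":0},{"offset":[0,0,-0.0015],"spin":0}]'
```

```text
clock: 25.87
eef_pos: [559.7, 215.6, 55.9]
eef_rot: [-3.134, -0.015, 3.057]
wrist_force: [-6.0, -3.2, 6.8]
finger_gap: 13.7
```

Resting on the mat (force reversed). Open, rise, withdraw, check.

```bash
python3 -m crank '[{"offset":[0,0,0],"spin":0},{"offset":[0,0,0],"spin":0},{"offset":[0,0,0],"spin":0},{"offset":[0,0,0],"spin":0},{"offset":[0,0,0],"spin":0},{"offset":[0,0,0.01],"spin":0},{"offset":[0,0,0.025],"spin":0},{"offset":[0,0,0.045],"spin":0}]' 0.62
python3 -m crank '[{"offset":[0,0,0.03],"spin":0},{"offset":[0,0,0.06],"spin":0},{"offset":[0,0,0.09],"spin":0},{"offset":[0,0,0.12],"spin":0},{"offset":[-0.01,-0.03,0.13],"spin":0},{"offset":[-0.03,-0.06,0.13],"spin":0},{"offset":[-0.05,-0.09,0.13],"spin":0},{"offset":[-0.07,-0.12,0.13],"spin":0}]'
python3 -m crank '[{"offset":[-0.01,-0.03,0],"spin":0},{"offset":[-0.02,-0.06,0],"spin":0},{"offset":[-0.03,-0.09,0],"spin":0},{"offset":[-0.04,-0.11,0],"spin":0},{"offset":[-0.05,-0.13,0],"spin":0},{"offset":[-0.06,-0.14,0],"spin":0},{"offset":[-0.06,-0.14,0],"spin":0},{"offset":[-0.06,-0.14,0],"spin":0}]'
python3 - <<'E'
from h import *
p=manip.camera('top');im=p['pixels'];cv2.imwrite('pics/top6.png',im[:,:,::-1])
hsv=cv2.cvtColor(im,cv2.COLOR_RGB2HSV)
blue=cv2.inRange(hsv,(100,110,60),(130,255,255));yel=cv2.inRange(hsv,(22,100,100),(35,255,255))
print('cover',rect(p,blue,32,(180,183)));print('mat',rect(p,yel,4,(180,183)))
E
```

```text
clock: 26.53
eef_pos: [559.2, 215.5, 101.1]
eef_rot: [-3.134, -0.017, 3.057]
wrist_force: [-0.9, 0.1, -0.1]
finger_gap: 57.8
clock: 27.2
eef_pos: [488.0, 94.4, 231.7]
eef_rot: [-3.134, -0.016, 3.058]
wrist_force: [0.3, -1.2, -0.0]
finger_gap: 58.2
clock: 27.87
eef_pos: [428.1, -45.7, 232.5]
eef_rot: [-3.134, -0.015, 3.056]
wrist_force: [0.6, 0.3, 0.0]
finger_gap: 58.7
cover ((556.504150390625, 214.36428833007812), (204.06639099121094, 112.79186248779297), 85.16340637207031)
mat ((559.976318359375, 217.1163330078125), (285.48541259765625, 207.357666015625), 85.0073013305664)
```

View pics/top6.png

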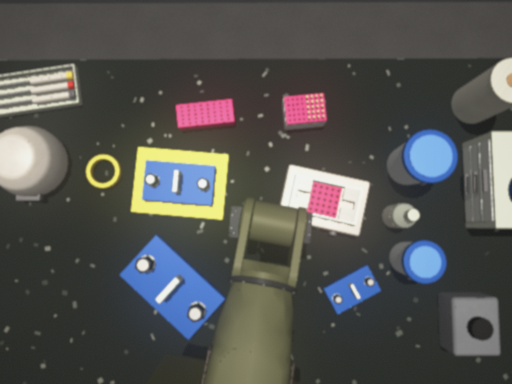

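The cover stands on the mat (around (179,183)), within about 4 mm of its centre and parallel to it. The heater at (325,200) is open, and everything else is where it was.

```bash
python3 -c "
from cell import manip
print(manip.sign_off())"
```

```text
the job is handed in; nothing more can be done
None
```

The heater is open, its blue cover is standing upright on the yellow mat, and I have handed the job in. The robot's clock read about 28 s of the 70 s allowed.

- **Screws:** I turned both anticlockwise until the resistance jumped from about 0.12–0.15 N m to over 0.8 N m. That came at about 2.5 rad for screw a and 2.7 rad for screw b, counted from where I gripped each one.
- **Lift:** I raised the cover 4 mm first and felt only its weight (4.7 N), so both screws were free. I then lifted it straight up 54 mm before moving sideways.
- **Placing:** I lowered it until the force reversed, then opened the gripper and backed away. The last top picture puts its centre about 4 mm from the mat's centre and its sides within 0.2° of parallel. The gripper position at release was within 2 mm of the centre.
- **Rest of the bench:** the bystanders and look-alikes appear unmoved in the before and after pictures.

**Disagreements:**
- At screw a, the wrist camera's position was about 8 mm off what the gripper felt. Sideways force reached about 27 N before I corrected it.
- At screw b, the finger gap stayed near 34 mm, where screw a's was 32.5 mm. Its stop was still clear.

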